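# Pass a vial rack through the loading chute's sprung gate

## Task

Press the yellow pedal down with one fingertip so that the sprung gate drops, and keep it fully down while another finger pushes the blue vial rack along the chute, over the gate and on to the black end stop. Only when the whole rack is past, let go so that the gate springs up behind it. Do not lift or tip the rack, do not let the gate come up under it, and leave the spray bottle, beaker and jar alone.

Things in the scene. Friction and masses are not known exactly. Their poses are not given: they have to be found in the camera images.
- chute: Fixed white chute; origin on the bench under mid-lane, +x the way the rack travels, +y away from the pedal, z up. Lane floor 40 mm above the bench, x -155 mm (open end) to 184 mm (end stop), y -45 to 45 mm. Slick floor; aluminium side walls 5 mm thick, 25 mm above the floor. Hinge posts 12 x 16 mm, 68 mm tall, at y = -165 mm, x = -122 and 117 mm.
- gate (a joint): Gate angle, rad; pedal and gate bar are one rigid yellow piece on a hinge along the chute at y = -165 mm, 60 mm up. 0: up, sprung, bar 14 mm above the lane floor, blocking. Pressing the pedal sinks the bar into its slot: flush at 0.114, clear above 0.125, stop at 0.23. About 5 N mid-pedal starts it, 7 N holds it fully down; let go, it springs up. Pushing the rack at the bar does not open it.
- pedal (a point): Centre of the top of the yellow pedal plate outside the wall: 215 mm along the chute (x -110 to 105 mm), 87 mm across (y -145 to -58 mm), 5 mm thick, black ribs. Gate up: level, 66 mm above the bench. Pressed, it tilts towards the lane: a point at chute y sinks (y + 165 mm) x gate angle, 11 mm here at 0.18 rad. A finger can slide along it while pressing.
- bar_top (a point): Middle of the top edge of the gate bar within the lane, at chute x = 75 mm, y = -23 mm; 54 mm above the bench with the gate up. The bar is 8 mm thick along the chute (x 71 to 79 mm) and reaches from the pedal through the wall to chute y = 2 mm.
- rack: Blue rack with 12 fixed orange-capped vials, one rigid piece, about 0.3 kg, loose on the lane floor before the gate. 90 mm long (its x, along the chute), 84 mm wide; flat end faces 44 mm tall, 58 mm with vials. Origin at the centre of its underside. Against the end stop its origin is at chute x = 139 mm, its rear face 15 mm past the bar.
- spray: Small clear spray bottle with an orange pump, 38 mm across, 120 mm tall, origin at the centre of its foot. Not to be disturbed.
- beaker: Empty clear beaker, 64 mm across, 75 mm tall, origin at the centre of its foot. Not to be disturbed.
- jar: Small amber jar with a white lid, 44 mm across, 55 mm tall, origin at the centre of its foot. Not to be disturbed.

How it is judged:
By the outcome, as a careful person would: the job done as asked, in the order asked, and still so for the second after the job is handed in, with the robot touching nothing.
It also fails if it takes over 40 s, if anything falls off the work surface, if the arm or the gripper's body presses on something with over 40 N, if the wrist force passes 120 N, or if a joint passes its speed limit or range.

## Robot

A 6-joint arm with a two-finger parallel gripper is mounted at the origin on the work surface. World frame = base frame: x ahead of the robot, y to its left, z up, the work surface at z = 0. Lengths are in m, angles in rad, forces in N, time in s.
With the tool pointing down it reaches from about 0.375 to 0.925 m from the base axis. Payload 5.7 kg.
Tool frame: the origin (TCP) lies midway between the tips of the shut fingers; the grasp point (between the pads) lies 19 mm behind it (arm.grip_point_offset is the distance from the TCP to the grasp point, in m); z points along the fingers, y is the line along which they close (so a half turn about z gives the same grasp; the last joint's range is limited). The gripper opens to 88 mm and grips with 3 to 60 N. Pads are 20 mm wide; open, the fingers measure 115 mm over their backs; the gripper's body (75 mm by 178 mm) begins 61 mm behind the grasp point.
Start: joints at [-1.336, 0.359, 1.51, -0, 1.272, -0.115], TCP at [0.206, -0.564, 0.223] pointing down, gripper open.
Joint ranges: [-2.97, 2.97], [-1.01, 2.36], [0.21, 2.38], [-0.96, 4.11], [0.2, 2.71], [-2.98, 2.98]. Speed limits (rad/s): [2.39, 2.39, 3.14, 3.14, 3.14, 3.14].

## Interface

Orientations are given as a rotation vector (axis times angle).
In Python, from station import arm gives the robot as it stands.
- The arm moves only by the tool move_arm, never from a script. Its argument "targets" is a list of rows, each a list of 7 numbers: the shift along the tool's x, y, z in units of 25 mm (1.0 is 25 mm), then the turn, a rotation vector about the tool's x, y, z in units of 5 degrees (1.0 is 5 degrees), then the closure, from 0 (fully open) to 1 (shut). A call has 1 to 5 rows; each row is the pose to reach, as a shift and turn from the pose commanded when the call began, along the tool's axes at that moment; what a row does not reach only later rows make up. A row lasts 1/8 s, in which the tool goes at most 62.5 mm and 10.7 degrees, less where a joint would pass 70% of its speed; a pose out of reach is approached as far as the arm can. A call with a gripper value outside its range is refused whole. The fingers move at their own pace and stop on an object; "grip_force" is the grip in N (left out, the last holds). Time passes only in rows, so rows that repeat a pose let the fingers close. It gives the time, the measured TCP pose, the force, the opening and the grip force at its end, in the units of the state.
- arm.get_state(): the state, without advancing time (a new reading comes with each control period).
- arm.snapshot(name): name is "scene" or "side" or "wrist"; returns the picture (420x560x3 uint8, red, green, blue); there is no depth.
- arm.camera_params(name): a dict with "fx", "fy", "cx", "cy" (pixels), "T" (4x4, takes a point from camera to world coordinates). Camera axes: x right, y down, z forward; pixel columns grow to the right and rows downward; lengths in m; the calibration is good to about 2 mm. A picture is of the moment at which its call begins: read the wrist's pose just before it. camera_params takes no time and is no camera call; for the wrist camera it gives the pose at the moment of the call.
- arm.finish_job(): hands the job in; it is judged then, once.
The state is a dict: "clock": time; "joints": joint angles; "qd": joint speeds; "joint_efforts": joint torques, N m; "eef_pos": TCP position; "orientation": TCP orientation; "ft_force": force on the tool from outside, world axes, zero at the start; "moment": the same for the moment, N m; "finger_gap": finger opening in m; "finger_force": force on a finger pad.
Only numpy, scipy, OpenCV 4.12 (cv2) and the standard library are available. Lean on these libraries where they do the work, as an engineer would, in place of code of your own. Each camera call takes 0.05 s, during which the arm holds its last target. There are 200 camera calls.

## Working session

There is one attempt and no reset: what is moved stays moved. The work goes in short steps, Python scripts to look and compute and a tool call to move; the robot and the scene stay as the last step left them, time stands still between calls to the robot, and variables do not carry over. Pictures are saved under pics/ and viewed, at most 10 in all, crops included, and the job is handed in when it is done.

Besides the shell and the picture viewer there is one more tool, called after "Emit:" as name(argument=value, ...) on one line, values as JSON. move_arm: Moves the arm, as the interface text tells. Its arguments: {"type":"object","properties":{"targets":{"type":"array"},"grip_force":{"type":"number"}},"required":["targets"]}

```bash
mkdir -p pics; ls
python3 - <<'E'
from station import arm
import cv2,numpy as np
for n in ("scene","side"):
    p=arm.camera_params(n); print(n,p["fx"],p["cx"],p["cy"],np.round(p["T"],3).tolist())
    cv2.imwrite(f"pics/{n}0.png",arm.snapshot(n)[:,:,::-1])
s=arm.get_state(); print(s)
E
```

```text
pics
scene 389.0881631342285 284.2503761155239 206.54370933473393 [[0.875, 0.348, -0.337, 0.895], [0.484, -0.599, 0.637, -0.577], [0.02, -0.721, -0.693, 0.723], [0.0, 0.0, 0.0, 1.0]]
side 474.316224196381 270.2531307671965 208.16192490100178 [[-0.906, -0.294, 0.305, 0.258], [-0.423, 0.621, -0.66, 0.717], [0.004, -0.727, -0.687, 0.791], [0.0, 0.0, 0.0, 1.0]]
{'clock': 0.1, 'joints': array([-1.33607260e+00,  3.59412743e-01,  1.51127269e+00, -3.09443490e-05,
        1.27255324e+00, -1.15095103e-01]), 'qd': array([-0.00300382, -0.00180465, -0.00255645, -0.00140342, -0.00018896,
       -0.00098667]), 'joint_efforts': array([ 5.62812274e-04, -5.16355312e+01, -2.71406472e+01,  6.76626759e-02,
        2.76952906e-02, -3.16084925e-05]), 'eef_pos': array([ 0.20547764, -0.563065  ,  0.22192533]), 'orientation': array([-3.09204043e+00, -5.46425079e-01,  2.00823082e-04]), 'ft_force': array([ 0.52919218, -0.08301494,  0.15083936]), 'moment': array([-0.04572322,  0.04511307,  0.04121257]), 'finger_force': 0.0, 'finger_gap': 0.08752239878918833}
```

View pics/scene0.png

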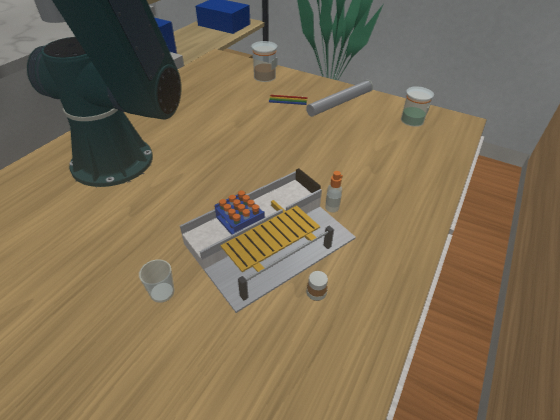

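View pics/side0.png

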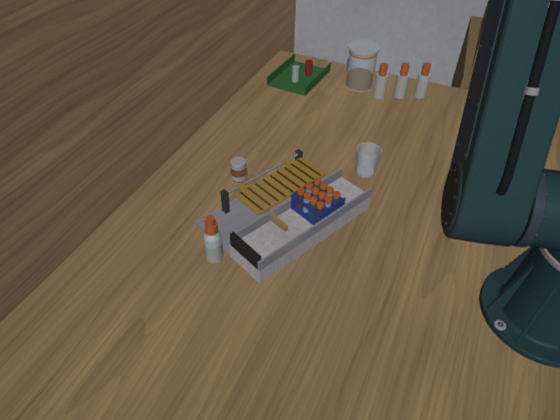

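The scene view shows the chute at (185-320, 175-250), with its end stop at (308,183), the gate bar at (277,205), the rack at (240,210) and the pedal at (270,238). The posts are at (243,288) and (328,237), the beaker at (158,280), the jar at (317,285) and the spray bottle at (335,190). The side view shows the same things: stop (245,250), bar (279,222), rack (318,200).

Run:
```python
import cv2,numpy as np
a=cv2.imread("pics/scene0.png")[165:305,175:361]; b=cv2.imread("pics/side0.png")[145:275,190:376]
a=cv2.resize(a,None,fx=4.3,fy=4.3,interpolation=cv2.INTER_CUBIC);cv2.imwrite("pics/a.png",a[:600,:800])
b=cv2.resize(b,None,fx=4.3,fy=4.3,interpolation=cv2.INTER_CUBIC);cv2.imwrite("pics/b.png",b[:600,:800])
```

```text
(no output)
```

View pics/a.png

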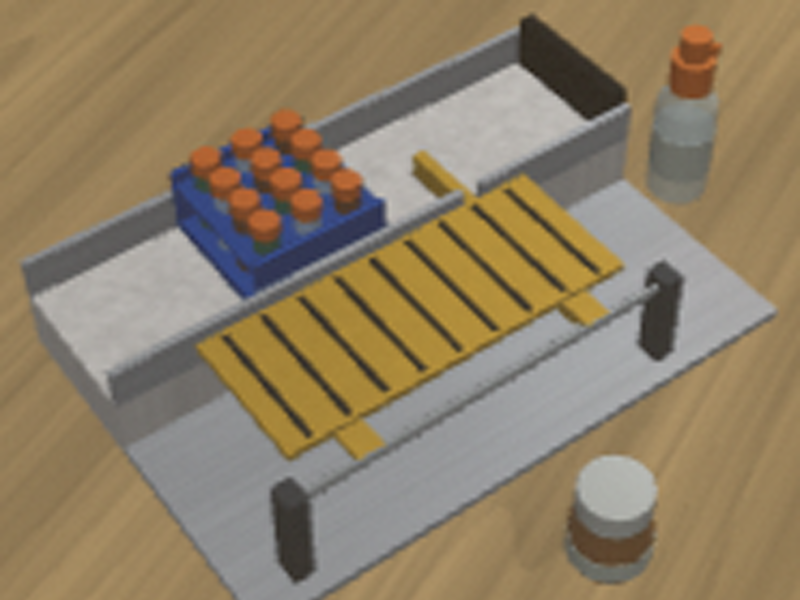

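View pics/b.png

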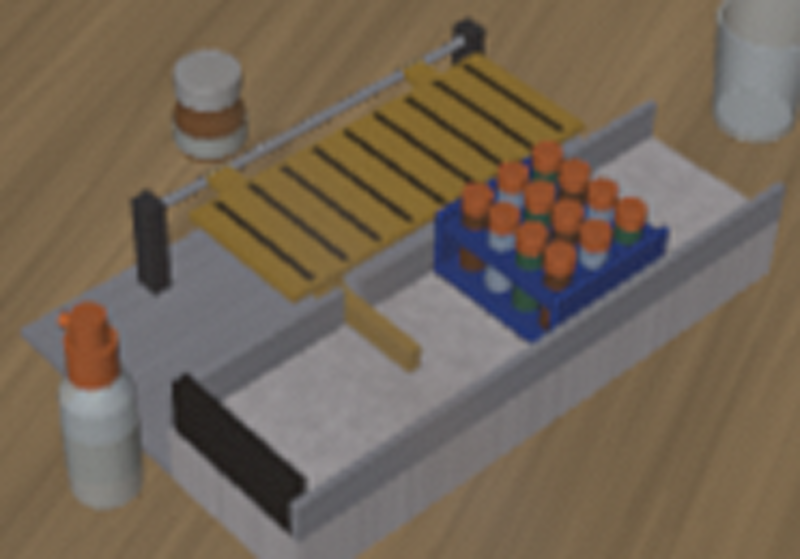

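The crops give clean pedal corners, post tops and rack top corners in both views. I'll fit the chute frame by casting rays from these.

```bash
cat > h.py <<'E'
from station import arm
import numpy as np
def ray(n,u,v,z):
    p=arm.camera_params(n);T=np.array(p["T"]);d=T[:3,:3]@[(u-p["cx"])/p["fx"],(v-p["cy"])/p["fy"],1]
    return (T[:3,3]+d*(z-T[2,3])/d[2])[:2]
A=lambda c,z:ray("scene",c[0]/4.3+174.6,c[1]/4.3+164.6,z)
B=lambda c,z:ray("side",c[0]/4.3+189.6,c[1]/4.3+144.6,z)
E
python3 - <<'E'
from h import *
pc=[(-110,-58),(105,-58),(105,-145),(-110,-145),(-122,-165),(117,-165)]
zs=[.066]*4+[.068]*2
a=[(200,347),(525,176),(622,268),(290,458),(291,490),(665,270)]
b=[(583,127),(297,300),(192,213),(478,55),(469,30),(150,200)]
M=np.array(pc)/1000
def fit(W):
    m,w=M.mean(0),W.mean(0); U,S,V=np.linalg.svd((M-m).T@(W-w)); R=(U@V).T
    return R,w-R@m
W1=np.array([A(c,z) for c,z in zip(a,zs)]);W2=np.array([B(c,z) for c,z in zip(b,zs)])
for W in (W1,W2,(W1+W2)/2):
    R,t=fit(W); print(np.degrees(np.arctan2(R[1,0],R[0,0])),t,np.round(1000*((W-t)@R-M),1).tolist())
f=lambda w:np.round(1000*((w-t)@R),1).tolist()
print("floor",f(A((35,300),.04)),f(A((108,398),.04)))
for c in [(172,177),(250,268),(385,205)]:print("rackA",f(A(c,.084)))
for c in [(437,215),(550,303),(667,232)]:print("rackB",f(B(c,.084)))
print("jar",f(A((617,485),.055)),f(B((208,72),.055)),"spray",f(A((697,35),.12)),f(B((90,312),.12)))
print("beaker",f(ray("scene",157,270,.075)),f(ray("side",368,151,.075)))
np.savez("fr.npz",R=R,t=t)
E
```

```text
66.45964001326999 [ 0.5039509  -0.02675891] [[1.1, -1.5], [-0.3, -1.3], [-3.1, -1.2], [-0.2, -0.6], [1.3, 2.1], [1.2, 2.6]]
66.09717506076677 [ 0.50039133 -0.02228054] [[2.4, -0.8], [-1.6, 1.0], [-2.1, 0.3], [1.2, -0.2], [2.3, 0.6], [-2.2, -0.9]]
66.2789074284356 [ 0.50217011 -0.02452044] [[1.8, -1.2], [-1.0, -0.2], [-2.6, -0.5], [0.5, -0.4], [1.8, 1.4], [-0.5, 0.9]]
floor [-155.6, 40.1] [-156.3, -43.6]
rackA [-66.3, 38.0]
rackA [-68.1, -45.5]
rackA [15.5, -48.8]
rackB [20.3, -41.2]
rackB [22.7, 43.7]
rackB [-60.4, 46.3]
jar [11.6, -248.9] [12.7, -244.4] spray [219.5, -71.0] [218.5, -69.4]
beaker [-251.9, -49.4] [-246.0, -42.0]
```

Both views agree to 2–3 mm: the chute is at (0.502, -0.0245) with yaw 66.3°, and the rack spans x ≈ -67 to 22. The plan is to align the tool so its x lies along chute x, with the fingers straddling the near wall. The lane finger goes at y ≈ 6–19, past the bar's end, and the other at y ≈ -82 to -95 on the pedal.

```bash
cat >> h.py <<'E'
from scipy.spatial.transform import Rotation as Ro
F=np.load("fr.npz") if __import__("os").path.exists("fr.npz") else None
def go(x,y,z):
    """print current chute pose and the shift/turn in move units to chute (x,y mm), z mm, tool x along chute x, tool down"""
    R,t=F["R"],F["t"];s=arm.get_state();C=Ro.from_rotvec(s["orientation"])
    R3=np.eye(3);R3[:2,:2]=R
    G=Ro.from_matrix(R3@np.diag([1,-1,-1.]))
    w=np.r_[R@np.array([x,y])/1000+t,z/1000]
    print("chute",np.round(1000*np.r_[(s["eef_pos"][:2]-t)@R,s["eef_pos"][2]],1),"clock",s["clock"],"f",np.round(s["ft_force"],1))
    print("shift",np.round(C.inv().apply(w-s["eef_pos"])/.025,2),"turn",np.round(np.degrees((C.inv()*G).as_rotvec())/5,2))
E
python3 -c "
from h import *
go(-90,-38,200)"
```

```text
chute [-612.4   55.   221.9] clock 0.1 f [ 0.5 -0.1  0.2]
shift [ 17.14 -12.52   0.9 ] turn [-0.02 -0.01 -9.25]
```

Emit:
move_arm(targets=[[1.8, -1.3, 0, 0, 0, -0.9, 0], [3.6, -2.6, 0, 0, 0, -1.9, 0], [5.4, -3.9, 0, 0, 0, -2.8, 0], [7.2, -5.2, 0, 0, 0, -3.7, 0], [9.0, -6.5, 0, 0, 0, -4.6, 0]])

```text
clock: 0.72
eef_pos: [0.3619, -0.3322, 0.2225]
orientation: [-2.921, -1.155, -0.0]
ft_force: [0.7, -0.3, -1.1]
finger_gap: 0.0877
finger_force: 0.0
```

```bash
python3 -c "
from h import *
go(-90,-38,200)"
```

```text
chute [-338.1    4.7  222.5] clock 0.725 f [ 0.7 -0.3 -1.1]
shift [ 9.8  -2.33  0.9 ] turn [-0.   -0.   -4.62]
```

Emit:
move_arm(targets=[[2.0, -0.5, 0.2, 0, 0, -0.9, 0], [4.0, -1.0, 0.4, 0, 0, -1.9, 0], [6.0, -1.4, 0.6, 0, 0, -2.8, 0], [8.0, -1.9, 0.8, 0, 0, -3.7, 0], [9.8, -2.3, 0.9, 0, 0, -4.6, 0]])

```text
clock: 1.35
eef_pos: [0.5015, -0.1228, 0.1996]
orientation: [-2.631, -1.716, 0.001]
ft_force: [-0.6, 0.3, -0.3]
finger_gap: 0.0882
finger_force: 0.0
```

Run:
```python
from h import *
import cv2
go(-90,-38,110)
p=arm.camera_params("wrist"); print(p["fx"],p["cx"],p["cy"],np.round(p["T"],4).tolist())
cv2.imwrite("pics/w1.png",arm.snapshot("wrist")[:,:,::-1])
```

```text
chute [-90.2 -38.9 199.6] clock 1.35 f [-0.6  0.3 -0.3]
shift [ 0.01 -0.03  3.59] turn [-0.01 -0.   -0.01]
356.4874868228191 277.6525813069836 210.60814447618372 [[0.9151, -0.387, -0.1136, 0.5335], [-0.4033, -0.8784, -0.2563, -0.0523], [-0.0006, 0.2803, -0.9599, 0.3597], [0.0, 0.0, 0.0, 1.0]]
```

View pics/w1.png

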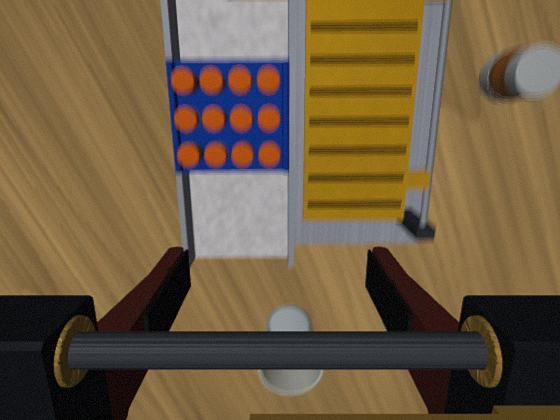

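The wrist view shows the rack's rear edge at row 171 (cols 178–288), the pedal's rear edge at row 220 (cols 304–407) and the near wall's rear end at (291,268). I'll check these against the chute frame.

Run:
```python
from h import *
f=lambda u,v,z:print(u,v,np.round(1000*((ray("wrist",u,v,z)-F["t"])@F["R"]),1))
for q in [(304,220,.066),(407,220,.066),(305,2,.066),(178,171,.084),(288,171,.084),(168,62,.084),(288,62,.084),(190,259,.04),(291,268,.065)]: f(*q)
```

```text
304 220 [-101.9  -63.4]
407 220 [-101.7 -152.4]
305 2 [ 65.9 -60.2]
178 171 [-56.4  37.3]
288 171 [-56.2 -48.5]
168 62 [22.6 38.6]
288 62 [ 22.9 -47.7]
190 259 [-150.2   44.4]
291 268 [-147.7  -52.8]
```

The wrist view agrees within about 6 mm, and the margins absorb that. I'll descend to just above the pedal.

Emit:
move_arm(targets=[[0, 0, 1.2, 0, 0, 0, 0], [0, 0, 2.4, 0, 0, 0, 0], [0, 0, 3.6, 0, 0, 0, 0], [0, 0, 4.7, 0, 0, 0, 0], [0, 0, 4.7, 0, 0, 0, 0]])

```text
clock: 2.02
eef_pos: [0.499, -0.124, 0.0808]
orientation: [-2.631, -1.709, 0.005]
ft_force: [0.1, 0.1, -0.4]
finger_gap: 0.0881
finger_force: 0.0
```

Run:
```python
from h import *
import cv2
go(-90,-38,66)
a=arm.snapshot("scene")[:,:,::-1][165:305,160:346];b=arm.snapshot("side")[:,:,::-1][120:260,230:416]
r=lambda i:cv2.resize(i,(400,301),interpolation=cv2.INTER_CUBIC)
w=cv2.resize(arm.snapshot("wrist")[:,:,::-1],(400,300))
cv2.imwrite("pics/c2.png",np.vstack([np.hstack([r(a),r(b)])[:300],np.hstack([w,w*0])]))
```

```text
chute [-92.4 -37.1  80.8] clock 2.025 f [ 0.1  0.1 -0.4]
shift [0.09 0.04 0.59] turn [-0.06  0.   -0.05]
```

View pics/c2.png

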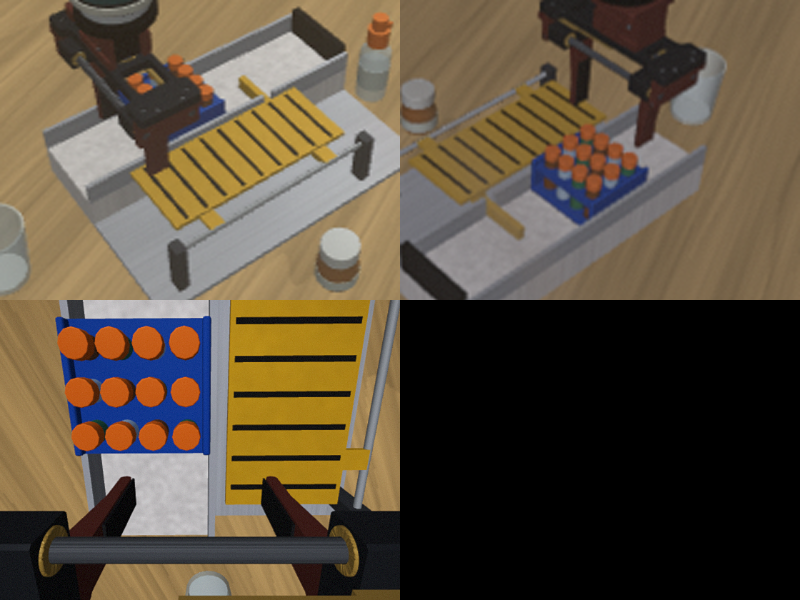

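In the wrist view the pedal finger is over the pedal near its rear end (265,485) and the lane finger is in the lane behind the rack (128,485). I'll descend slowly and watch for contact.

Emit:
move_arm(targets=[[0.15, 0, 0.3, 0, 0, 0, 0], [0.15, 0, 0.55, 0, 0, 0, 0], [0.15, 0, 0.7, 0, 0, 0, 0], [0.15, 0, 0.8, 0, 0, 0, 0], [0.15, 0, 0.8, 0, 0, 0, 0]])

```text
clock: 2.8
eef_pos: [0.5025, -0.121, 0.0627]
orientation: [-2.634, -1.712, -0.0]
ft_force: [-0.8, 2.0, 4.7]
finger_gap: 0.0878
finger_force: 2.2
```

```bash
python3 -c "
from h import *
go(-88,-38,52)"
```

```text
chute [-88.2 -39.2  62.7] clock 2.8 f [-0.8  2.   4.7]
shift [ 0.01 -0.05  0.43] turn [-0.   -0.   -0.05]
```

Emit:
move_arm(targets=[[0, 0, 0.2, 0, 0, 0, 0], [0, 0, 0.35, 0, 0, 0, 0], [0, 0, 0.45, 0, 0, 0, 0], [0, 0, 0.45, 0, 0, 0, 0]])

```text
clock: 3.3
eef_pos: [0.5032, -0.1213, 0.0515]
orientation: [2.634, 1.712, 0.001]
ft_force: [-0.2, 0.9, 6.3]
finger_gap: 0.0881
finger_force: 2.8
```

Run:
```python
from h import *
import cv2
go(-88,-38,52)
a=arm.snapshot("scene")[:,:,::-1][165:305,160:346];b=arm.snapshot("side")[:,:,::-1][120:260,230:416]
r=lambda i:cv2.resize(i,(400,301),interpolation=cv2.INTER_CUBIC)
w=cv2.resize(arm.snapshot("wrist")[:,:,::-1],(400,300))
cv2.imwrite("pics/c3.png",np.vstack([np.hstack([r(a),r(b)])[:300],np.hstack([w,w*0])]))
```

```text
chute [-88.2 -39.9  51.5] clock 3.3 f [-0.2  0.9  6.3]
shift [ 0.01 -0.07 -0.02] turn [ 0.01 -0.   -0.05]
```

View pics/c3.png

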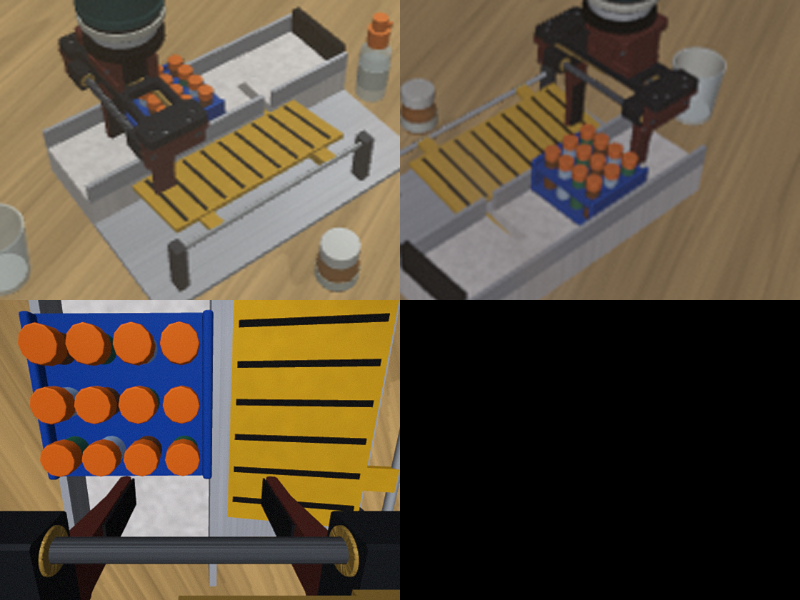

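The gate is down: the bar is flush in its slot in both views, at an estimated 0.21 rad with 6 N. The rack hasn't been touched. Now the slow push.

Emit:
move_arm(targets=[[0.2, -0.02, 0, 0, 0, 0, 0], [0.4, -0.04, 0, 0, 0, 0, 0], [0.6, -0.06, 0, 0, 0, 0, 0], [0.8, -0.06, 0, 0, 0, 0, 0], [1.0, -0.06, 0, 0, 0, 0, 0]])

```text
clock: 4.08
eef_pos: [0.5121, -0.0988, 0.0517]
orientation: [2.632, 1.711, -0.0]
ft_force: [-1.1, -3.3, 5.5]
finger_gap: 0.088
finger_force: 3.5
```

```bash
python3 -c "
from h import *
go(84,-38,51.5)"
```

```text
chute [-64.  -38.9  51.7] clock 4.075 f [-1.1 -3.3  5.5]
shift [ 5.92 -0.06  0.  ] turn [ 0.02  0.01 -0.04]
```

Emit:
move_arm(targets=[[0.22, 0, 0.02, 0, 0, 0, 0], [0.44, -0.02, 0.02, 0, 0, 0, 0], [0.66, -0.04, 0.02, 0, 0, 0, 0], [0.88, -0.04, 0.02, 0, 0, 0, 0], [1.1, -0.04, 0.02, 0, 0, 0, 0]])

```text
clock: 4.7
eef_pos: [0.5226, -0.0733, 0.0513]
orientation: [2.632, 1.711, 0.0]
ft_force: [-0.7, -3.8, 6.1]
finger_gap: 0.0876
finger_force: 3.7
```

Emit:
move_arm(targets=[[0.22, 0, 0, 0, 0, 0, 0], [0.44, 0, 0, 0, 0, 0, 0], [0.66, 0, 0, 0, 0, 0, 0], [0.88, 0, 0, 0, 0, 0, 0], [1.1, 0, 0, 0, 0, 0, 0]])

```text
clock: 5.32
eef_pos: [0.5336, -0.0481, 0.0513]
orientation: [2.632, 1.711, 0.0]
ft_force: [-1.4, -3.6, 5.8]
finger_gap: 0.0879
finger_force: 3.7
```

Run:
```python
from h import *
import cv2
go(84,-38,51.5)
a=arm.snapshot("scene")[:,:,::-1][165:305,160:346];b=arm.snapshot("side")[:,:,::-1][120:260,230:416]
r=lambda i:cv2.resize(i,(400,301),interpolation=cv2.INTER_CUBIC)
w=cv2.resize(arm.snapshot("wrist")[:,:,::-1],(400,300))
cv2.imwrite("pics/c4.png",np.vstack([np.hstack([r(a),r(b)])[:300],np.hstack([w,w*0])]))
```

```text
chute [ -9.  -38.3  51.3] clock 5.325 f [-1.4 -3.6  5.8]
shift [ 3.72 -0.03 -0.01] turn [ 0.02  0.01 -0.04]
```

View pics/c4.png

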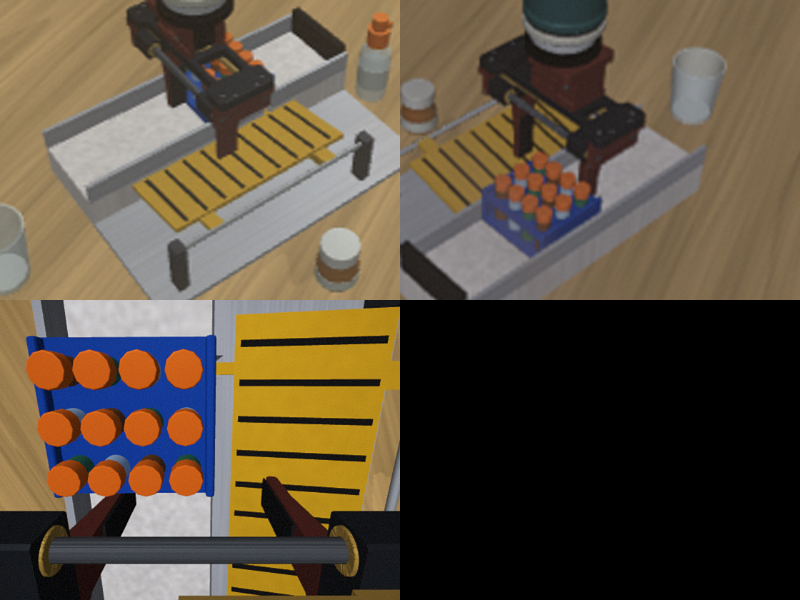

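The rack is straight and level, its front is over the lowered bar, and the pedal is still down. I'll continue.

Emit:
move_arm(targets=[[0.22, 0, 0, 0, 0, 0, 0], [0.44, 0, 0, 0, 0, 0, 0], [0.66, 0, 0, 0, 0, 0, 0], [0.88, 0, 0, 0, 0, 0, 0], [1.1, 0, 0, 0, 0, 0, 0]])

```text
clock: 6.1
eef_pos: [0.5446, -0.0229, 0.0513]
orientation: [2.632, 1.712, -0.0]
ft_force: [-2.1, -2.7, 5.5]
finger_gap: 0.0879
finger_force: 3.6
```

Emit:
move_arm(targets=[[0.22, 0, 0, 0, 0, 0, 0], [0.44, 0, 0, 0, 0, 0, 0], [0.66, 0, 0, 0, 0, 0, 0], [0.88, 0, 0, 0, 0, 0, 0], [1.1, 0, 0, 0, 0, 0, 0]])

```text
clock: 6.72
eef_pos: [0.5556, 0.0023, 0.0512]
orientation: [2.632, 1.712, -0.0]
ft_force: [-2.0, -3.7, 5.9]
finger_gap: 0.0881
finger_force: 3.7
```

Emit:
move_arm(targets=[[0.2, 0, 0, 0, 0, 0, 0], [0.4, 0, 0, 0, 0, 0, 0], [0.6, 0, 0, 0, 0, 0, 0], [0.8, 0, 0, 0, 0, 0, 0], [1.0, 0, 0, 0, 0, 0, 0]])

```text
clock: 7.35
eef_pos: [0.5656, 0.0251, 0.0512]
orientation: [2.633, 1.712, -0.001]
ft_force: [-1.7, -3.9, 7.5]
finger_gap: 0.088
finger_force: 3.7
```

```bash
python3 -c "
from h import *
go(84,-38,51.5)"
```

```text
chute [ 71.  -38.1  51.2] clock 7.35 f [-1.7 -3.9  7.5]
shift [ 0.52 -0.01 -0.01] turn [ 0.01  0.01 -0.04]
```

Emit:
move_arm(targets=[[0.12, 0, 0, 0, 0, 0, 0], [0.24, 0, 0, 0, 0, 0, 0], [0.36, 0, 0, 0, 0, 0, 0]])

```text
clock: 7.72
eef_pos: [0.5692, 0.0333, 0.0512]
orientation: [2.633, 1.712, -0.001]
ft_force: [-2.4, -4.3, 6.7]
finger_gap: 0.0878
finger_force: 3.7
```

Emit:
move_arm(targets=[[0.08, 0, 0, 0, 0, 0, 0], [0.16, 0, 0, 0, 0, 0, 0]])

```text
clock: 7.98
eef_pos: [0.5708, 0.0369, 0.0512]
orientation: [2.633, 1.712, -0.001]
ft_force: [-3.1, -2.4, 6.5]
finger_gap: 0.0878
finger_force: 3.7
```

```bash
python3 -c "
from h import *
go(84,-38,51.5)"
```

```text
chute [ 83.9 -38.1  51.2] clock 7.975 f [-3.1 -2.4  6.5]
shift [ 0.01 -0.   -0.01] turn [ 0.01  0.01 -0.04]
```

No force rise at the stop yet, so I'll creep on.

Emit:
move_arm(targets=[[0.05, 0, 0, 0, 0, 0, 0], [0.1, 0, 0, 0, 0, 0, 0]])

```text
clock: 8.22
eef_pos: [0.5717, 0.0392, 0.0512]
orientation: [2.633, 1.712, -0.001]
ft_force: [-1.8, -4.1, 6.5]
finger_gap: 0.0879
finger_force: 3.7
```

Emit:
move_arm(targets=[[0.05, 0, 0, 0, 0, 0, 0], [0.08, 0, 0, 0, 0, 0, 0]])

```text
clock: 8.48
eef_pos: [0.5721, 0.0401, 0.0511]
orientation: [2.631, 1.713, -0.004]
ft_force: [-2.9, -9.0, 8.6]
finger_gap: 0.0878
finger_force: 6.5
```

Run:
```python
from h import *
import cv2
go(84,-38,51.5)
a=arm.snapshot("scene")[:,:,::-1][145:285,175:361];b=arm.snapshot("side")[:,:,::-1][140:280,190:376]
r=lambda i:cv2.resize(i,(400,301),interpolation=cv2.INTER_CUBIC)
w=cv2.resize(arm.snapshot("wrist")[:,:,::-1],(400,300))
cv2.imwrite("pics/c5.png",np.vstack([np.hstack([r(a),r(b)])[:300],np.hstack([w,w*0])]))
```

```text
chute [ 87.3 -38.   51.1] clock 8.475 f [-2.9 -9.   8.6]
shift [-0.13 -0.   -0.01] turn [ 0.01  0.04 -0.03]
```

View pics/c5.png

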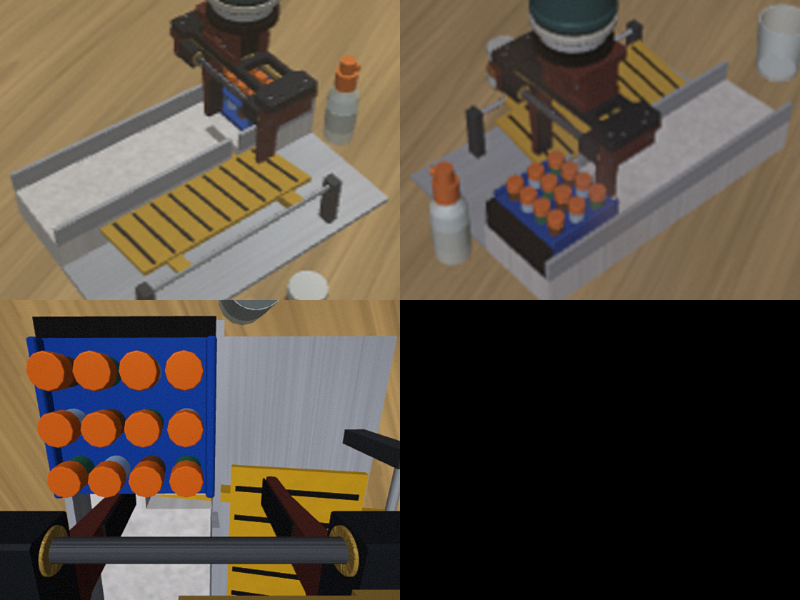

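The rack is flush on the black stop (the force stepped to 9 N) with the bar slot clear behind it. I'll ease back about 3 mm with the pedal still held, then rise slowly.

Emit:
move_arm(targets=[[-0.08, 0, 0, 0, 0, 0, 0], [-0.14, 0, 0, 0, 0, 0, 0], [-0.14, 0, 0, 0, 0, 0, 0]])

```text
clock: 9.0
eef_pos: [0.5718, 0.0389, 0.0513]
orientation: [2.634, 1.711, 0.002]
ft_force: [-0.3, 1.1, 4.7]
finger_gap: 0.088
finger_force: 2.8
```

Emit:
move_arm(targets=[[0, 0, -0.15, 0, 0, 0, 0], [0, 0, -0.3, 0, 0, 0, 0], [0, 0, -0.45, 0, 0, 0, 0], [0, 0, -0.6, 0, 0, 0, 0], [0, 0, -0.8, 0, 0, 0, 0]])

```text
clock: 9.62
eef_pos: [0.5703, 0.0386, 0.0707]
orientation: [-2.634, -1.712, 0.002]
ft_force: [-0.1, 0.2, -0.0]
finger_gap: 0.0878
finger_force: 0.0
```

Emit:
move_arm(targets=[[0, 0, -0.8, 0, 0, 0, 0], [0, 0, -1.8, 0, 0, 0, 0], [0, 0, -2.8, 0, 0, 0, 0], [0, 0, -4, 0, 0, 0, 0], [0, 0, -5, 0, 0, 0, 0]])

```text
clock: 10.25
eef_pos: [0.5704, 0.0385, 0.1966]
orientation: [-2.634, -1.711, 0.002]
ft_force: [0.2, -0.5, -0.0]
finger_gap: 0.0878
finger_force: 0.0
```

Emit:
move_arm(targets=[[-1, 0, 0, 0, 0, 0, 0], [-3, 0, 0, 0, 0, 0, 0], [-5, 0, 0, 0, 0, 0, 0], [-6, 0, 0, 0, 0, 0, 0], [-6, 0, 0, 0, 0, 0, 0]])

```text
clock: 10.88
eef_pos: [0.5088, -0.0996, 0.1956]
orientation: [-2.636, -1.708, 0.002]
ft_force: [0.5, 1.0, -0.7]
finger_gap: 0.088
finger_force: 0.0
```

Run:
```python
from h import *
import cv2
go(84,-38,51.5)
a=arm.snapshot("scene")[:,:,::-1][145:285,175:361];b=arm.snapshot("side")[:,:,::-1][140:280,190:376]
r=lambda i:cv2.resize(i,(400,301),interpolation=cv2.INTER_CUBIC)
cv2.imwrite("pics/c6.png",np.hstack([r(a),r(b)]))
```

```text
chute [-66.1 -36.2 195.6] clock 10.875 f [ 0.5  1.  -0.7]
shift [6.01 0.04 5.76] turn [-0.02  0.01 -0.08]
```

View pics/c6.png

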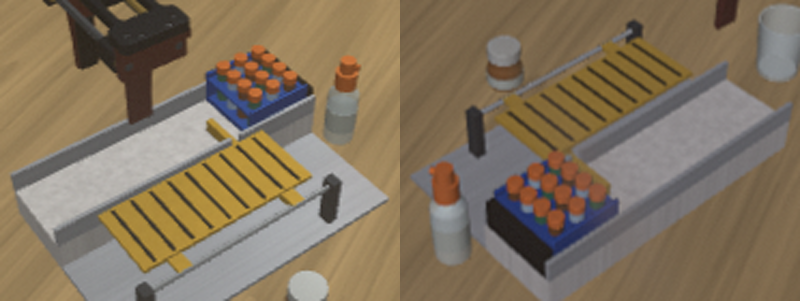

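The rack sits level against the end stop, the gate bar is up behind it (215,130), and the spray bottle, beaker and jar are untouched.

```bash
python3 -c "
from station import arm
print(arm.finish_job())"
```

```text
the job is handed in; nothing more can be done
None
```

The job is handed in: I held the pedal down while pushing the rack over the gate to the end stop, then let go, and the last pictures show the gate up behind it and nothing else disturbed (no verdict came back).

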